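Clear the jammed handrail balls in the feed chute

TASK

Three brass balls have jammed at the narrow opening of the blue sloping chute. Nudge the blocking ball (the one caught behind the longer red cheek, against the side wall) back up the slope and keep it back until the other two have rolled through, then let it follow, so that all three balls end up at rest in the lower part of the chute. Roll them, do not lift them out, and leave the mug, the tube stub and the hammer where they are.

Things in the scene. Friction and masses are not known exactly. Their poses are not given: they have to be found in the camera images.
- chute: Fixed blue sheet-metal chute, open on top, 334 x 134 mm. Origin on the table under the narrow opening; x points level, downhill; y left when looking downhill; z up. Flat floor sloping 9 degrees: its top is 55 mm above the table at x = 0 and rises 0.158 mm per mm towards -x. Walls 40 mm above the floor, 4 mm thick, inner faces at y = +63 and -63 mm, upper end x = -155 mm
- throat (a point): Middle of the 70 mm wide opening between the two red cheeks, on the chute's floor (x = 0, y = -8, z = 55 mm in the chute's axes)
- long_cheek (a point): Top of the free inner end of the longer red cheek, a fixed plate 24 mm high above the floor, 6 mm thick, from here (y = +27 mm) to the wall at y = +63 mm. It slants 18 degrees, funnel-like: its wall end lies 12 mm farther uphill, so a ball alone rolls off it and through the opening
- short_cheek (a point): Top of the free inner end of the short red cheek, fixed, 24 mm high above the floor, 6 mm thick, from here (y = -43 mm) to the wall at y = -63 mm, slanted 18 degrees the same funnel-like way; a ball alone rolls off it through the opening
- lower_part (a point): Middle of the floor of the lower part of the chute, below the opening, empty at the start, where the balls must end. Its end wall is skewed by 15 degrees: inner face at x = 130 mm beside the wall at y = +63 mm, x = 165 mm beside the wall at y = -63 mm
- ball_blocking_center (a point): The blocking ball: hollow brass handrail ball, 60 mm diameter, about 180 g, rolls freely; the point is its centre. At the start it touches the wall at y = +63 mm and the uphill face of the longer cheek (centre x = -28, y = +33, z = 90 mm in the chute's axes). Some 15 mm or more uphill along the wall, it lets the next ball pass; let go, it rolls down again
- ball_wedged_center (a point): hollow brass handrail ball, bright yellow metal, 60 mm diameter, about 180 g, rolls freely; the point is its centre. At the start it is wedged in the opening between the blocking ball and the short cheek (x = -20, y = -27, z = 89 mm in the chute's axes)
- ball_behind_center (a point): hollow brass handrail ball, bright yellow metal, 60 mm diameter, about 180 g, rolls freely; the point is its centre. At the start it lies uphill against the other two (x = -75, y = -4, z = 97 mm in the chute's axes)
- mug: bystander: white ceramic mug, 82 mm across, 95 mm tall, standing on the table; origin at the centre of its underside
- tube_stub: bystander: dark steel tube stub standing on end, 60 mm across, 80 mm tall; origin at the centre of its underside
- hammer: bystander: hammer lying flat on the table, its handle along its own x axis; origin near its middle, on the table
Not all that is in view belongs to the job. Leave any green or white look-alike of the part that bears ball_blocking_center alone. What is shaped like the part that bears ball_behind_center but white is not meant.

How it is judged:
By the outcome, as a careful person would: the job done as asked, in the order asked, and still so for the second after the job is handed in, with the robot touching nothing.
It also fails if it takes over 32 s, if anything falls off the work surface, if the arm or the gripper's body presses on something with over 40 N, if the wrist force passes 120 N, or if a joint passes its speed limit or range.

ROBOT

A 7-joint arm with a two-finger parallel gripper is mounted at the origin on the work surface. World frame = base frame: x ahead of the robot, y to its left, z up, the work surface at z = 0. Lengths are in m, angles in rad, forces in N, time in s.
With the tool pointing down it reaches from about 0.4 to 0.9 m from the base axis. Payload 5.5 kg.
Tool frame: the origin (TCP) lies midway between the tips of the shut fingers; the grasp point (between the pads) lies 19 mm behind it (manip.grip_depth is the distance from the TCP to the grasp point, in m); z points along the fingers, y is the line along which they close (so a half turn about z gives the same grasp; the last joint's range is limited). The gripper opens to 92 mm and grips with 3 to 60 N. Pads are 19 mm wide; open, the fingers measure 130 mm over their backs; the gripper's body (75 mm by 190 mm) begins 47 mm behind the grasp point.
Start: joints at [1.543, 0.501, -0.427, 1.55, 0.221, 1.138, -0.21], TCP at [0.186, -0.623, 0.227] pointing down, gripper open.
Joint ranges: [-2.88, 2.88], [-0.31, 2.03], [-1.54, 1.56], [0.2, 2.42], [-1.41, 4.55], [0.19, 2.02], [-2.57, 2.57]. Speed limits (rad/s): [2.57, 2.57, 3.14, 3.14, 3.14, 3.14, 3.14].

INTERFACE

Orientations are given as a unit quaternion [x, y, z, w].
In Python, from bench import manip, effector, viewer gives the robot as it stands. Calls block until the motion is done:
- manip.move_pose(position, orientation): joint-space move of the TCP to a pose.
- manip.servo_line(position, ori=None, vel=0.15): straight line of the TCP; ori=None keeps the orientation; vel is the mean speed in m/s.
- manip.movej(angles): joint-space move.
- effector.open_jaws() and effector.close(f_grip=None): open the fingers fully, or close them until they stop; f_grip is the grip in N (None keeps the last).
- manip.sleep(seconds).
- manip.solve_ik(position, orientation): joint angles nearest the present ones, or None.
- viewer.get_image(name): name is "scene" or "top"; returns the picture (384x512x3 uint8, red, green, blue); there is no depth.
- viewer.get_calibration(name): a dict with "vfov" (degrees; the focal length in pixels is half the picture's height over the tangent of half this angle, whatever the lens; pixels are square), "cx", "cy" (the principal point, pixels), "dist_coeffs" ([k1, k2, p1, p2, k3] as OpenCV has them; the pictures are not rectified), "eye" and "attitude" of the camera in the world. Camera axes: x right, y down, z forward; pixel columns grow to the right and rows downward; lengths in m; the calibration is good to about 2 mm. A picture is of the moment at which its call begins. get_calibration takes no time and is no camera call.
A pose or a line that the arm cannot do raises manip.PlanningError and nothing moves.
- manip.hand_in(): hands the job in; it is judged then, once.
Readings, each from a call of its own:
- manip.current_clock(): time.
- manip.current_q(): joint angles.
- manip.current_joint_velocities(): joint speeds.
- manip.current_tau(): joint torques, N m.
- manip.current_tool_pos(): TCP position.
- manip.current_tcp_rot(): TCP orientation.
- manip.current_force(): force on the tool from outside, world axes, zero at the start.
- manip.current_wrist_torque(): the same for the moment, N m.
- manip.current_finger_gap(): finger opening in m.
- manip.current_gripper_force(): force on a finger pad.
Only numpy, scipy, OpenCV 4.12 (cv2) and the standard library are available. Lean on these libraries where they do the work, as an engineer would, in place of code of your own. Each camera call takes 0.05 s, during which the arm holds its last target. There are 200 camera calls.

## Working session

There is one attempt and no reset: what is moved stays moved. The work goes in short steps, each a Python script; the robot and the scene stay as the last script left them, time stands still between calls to the robot, and variables do not carry over. Pictures are saved under pics/ and viewed, at most 10 in all, crops included, and the job is handed in when it is done.

```bash
mkdir -p pics; ls; python3 - <<'E'
from bench import manip, effector, viewer
import cv2
for n in("scene","top"):
    cv2.imwrite(f"pics/{n}0.png",viewer.get_image(n)[:,:,::-1]); print(viewer.get_calibration(n))
print(manip.current_clock(),manip.current_tcp_rot())
E
```

```text
pics
{'vfov': 52.94892639112858, 'cx': 249.12285671394324, 'cy': 196.96814592495514, 'dist_coeffs': array([-0.04100478,  0.        ,  0.        ,  0.        ,  0.        ]), 'eye': array([ 0.75695092, -0.42561948,  0.84498512]), 'attitude': array([ 0.93467385,  0.20077885, -0.06214527, -0.28672393])}
{'vfov': 50.48752869992878, 'cx': 256.7180554039264, 'cy': 187.446107230096, 'dist_coeffs': array([-0.10869867,  0.        ,  0.        ,  0.        ,  0.        ]), 'eye': array([0.47332741, 0.06890547, 1.15623068]), 'attitude': array([-0.69754973,  0.7156889 , -0.0270293 ,  0.02198144])}
0.1 [ 9.89447364e-01  1.44890051e-01 -1.02369770e-04 -8.80684432e-04]
```

View pics/scene0.png

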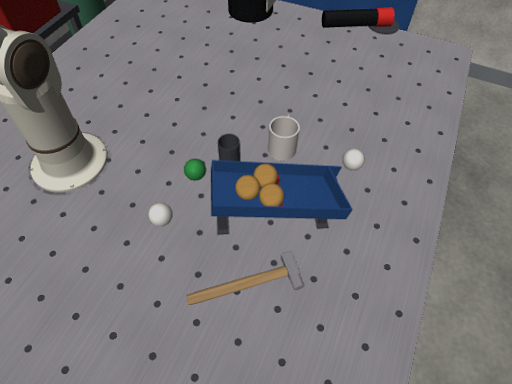

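View pics/top0.png

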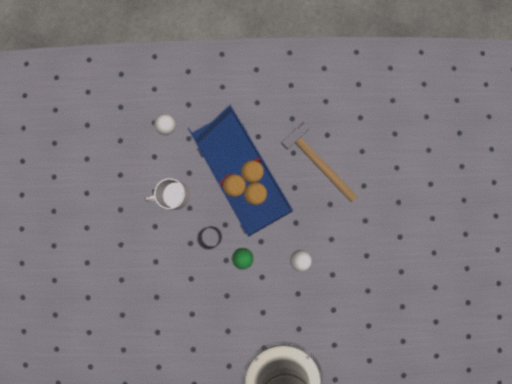

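Top view: the chute runs from its upper end at about (270,222) to its lower end at about (212,120). The orange-brass balls are at (235,186), (253,171) and (256,193).

Candidates for the blocking ball:
- **(235,186):** on the left looking downhill and touching the left wall. This is the one I choose.
- **(253,171):** the wedged ball.
- **(256,193):** the ball behind.
- **Look-alikes to leave alone:** green (243,259), white (165,124), (302,261).

```bash
cat > h.py <<'E'
import numpy as np, cv2
from scipy.spatial.transform import Rotation as R
from bench import manip, effector, viewer
def ray(n,px):
    c=viewer.get_calibration(n); f=192/np.tan(np.radians(c["vfov"]/2))
    K=np.array([[f,0,c["cx"]],[0,f,c["cy"]],[0,0,1]])
    p=cv2.undistortPoints(np.float64(px).reshape(-1,1,2),K,c["dist_coeffs"]).reshape(-1,2)
    return c["eye"],R.from_quat(c["attitude"]).apply(np.c_[p,np.ones(len(p))])
def plane(n,px,z):
    e,d=ray(n,px); return e+d*((np.asarray(z)-e[2])/d[:,2])[:,None]
def circles(n,img):
    """orange balls: centres (px) in the picture"""
    hsv=cv2.cvtColor(img,cv2.COLOR_RGB2HSV)
    m=cv2.inRange(hsv,(11,110,90),(25,255,255))
    return m
E
python3 - <<'E'
from h import *
img={n:cv2.imread(f"pics/{n}0.png")[:,:,::-1].copy() for n in("scene","top")}
t=img["top"]; m=circles("top",t); m[:,290:]=0
crop=cv2.resize(t[95:245,180:300],None,fx=4,fy=4,interpolation=cv2.INTER_CUBIC)
# ball centres: distance-transform peaks
def peaks(m,k):
    d=cv2.distanceTransform(m,cv2.DIST_L2,5); out=[]
    for _ in range(k):
        _,v,_,p=cv2.minMaxLoc(d); ys,xs=np.where(d>v-.8); s=np.hypot(xs-p[0],ys-p[1])<5
        q=(xs[s].mean(),ys[s].mean()); out.append((*np.round(q,1),round(v,1))); cv2.circle(d,p,8,0,-1)
    return out
pt=peaks(cv2.morphologyEx(m,cv2.MORPH_CLOSE,np.ones((3,3),np.uint8)),3); print(pt)
s=img["scene"]; ms=circles("scene",s); ms[:150]=0; ms[220:]=0; ms[:,:225]=0; ms[:,300:]=0
ps=peaks(cv2.morphologyEx(ms,cv2.MORPH_CLOSE,np.ones((3,3),np.uint8)),3); print(ps)
near=lambda P,q:min(P,key=lambda a:np.hypot(a[0]-q[0],a[1]-q[1]))[:2]
names=["block","wedge","behind"]
A=[near(pt,q) for q in((235,186),(253,171),(256,193))]
B=[near(ps,q) for q in((265,174),(271,195),(247,187))]
M=np.array([[-28,33,90],[-20,-27,89],[-75,-4,97]])/1e3
def fit(W):
    a=M[:,:2]-M[:,:2].mean(0); b=W[:,:2]-W[:,:2].mean(0)
    th=np.arctan2((a[:,0]*b[:,1]-a[:,1]*b[:,0]).sum(),(a*b).sum())
    c,s=np.cos(th),np.sin(th); Rm=np.array([[c,-s],[s,c]]); o=W[:,:2].mean(0)-Rm@M[:,:2].mean(0)
    return th,o,(M[:,:2]@Rm.T+o-W[:,:2])*1e3
for n,P in(("top",A),("scene",B)):
    W=plane(n,P,M[:,2]); print(n,W.round(4).tolist(),*fit(W))
# two-view heights for chute: blue mask outline
hs=cv2.cvtColor(t,cv2.COLOR_RGB2HSV); b=cv2.inRange(hs,(105,130,40),(125,255,255)); 
cs,_=cv2.findContours(b,cv2.RETR_EXTERNAL,cv2.CHAIN_APPROX_SIMPLE); c=max(cs,key=cv2.contourArea)
print("chute hull",cv2.approxPolyDP(cv2.convexHull(c),3,True).reshape(-1,2).tolist())
for x,y,r in pt: cv2.circle(crop,(int((x-180+.5)*4),int((y-95+.5)*4)),3,(0,255,0),-1)
cv2.imwrite("pics/crop0.png",crop[:,:,::-1])
E
```

```text
[(np.float64(234.5), np.float64(185.0), 10.6), (np.float64(255.5), np.float64(193.0), 10.6), (np.float64(251.8), np.float64(171.2), 10.2)]
[(np.float64(263.5), np.float64(181.0), 12.2), (np.float64(248.0), np.float64(186.5), 11.8), (np.float64(270.6), np.float64(193.6), 11.2)]
top [[0.5552, 0.1185, 0.09], [0.5906, 0.0722, 0.089], [0.5324, 0.0639, 0.097]] 0.5212386458605632 [0.59525166 0.10470009] [[-0.64407341  0.88901014]
 [ 0.79854472 -0.83944756]
 [-0.15447131 -0.04956258]]
scene [[0.5586, 0.0976, 0.09], [0.5884, 0.0709, 0.089], [0.5331, 0.0625, 0.097]] 0.5088213031331499 [0.59617814 0.09639434] [[-2.97321982 13.9823985 ]
 [ 3.45258217 -7.81417674]
 [-0.47936235 -6.16822175]]
chute hull [[229, 107], [258, 155], [239, 173], [218, 180], [193, 133]]
```

View pics/crop0.png

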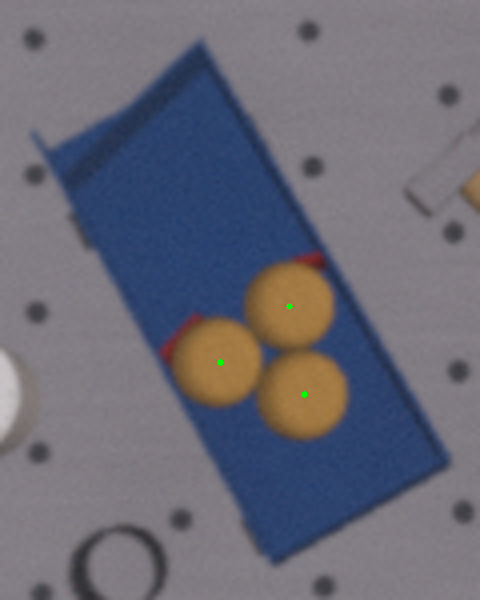

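The crop confirms the choice: the ball at (235,185) sits uphill of the longer red cheek (crop (180,335)) at the left wall. The short cheek is at crop (310,262). The chute pose fits the three balls to within 1 mm. Next I approach with the fingers shut, from downhill.

```bash
cat >> h.py <<'E'
TH,O=0.521,np.array([0.5953,0.1047])
def W(x,y,z):  # chute mm -> world m
    c,s=np.cos(TH),np.sin(TH); return np.array([O[0]+(c*x-s*y)/1e3,O[1]+(s*x+c*y)/1e3,z/1e3])
def ori(a=5,flip=1):
    t=TH-np.radians(a)+(np.pi if flip<0 else 0)   # tool y = chute +x turned by -a
    y=np.array([np.cos(t),np.sin(t),0]); z=np.array([0,0,-1.]); x=np.cross(y,z)
    return R.from_matrix(np.c_[x,y,z]).as_quat()
def snap(k,n="top"):
    cv2.imwrite(f"pics/{k}.png",cv2.resize(viewer.get_image(n)[80:260,150:330] if n=="top" else viewer.get_image(n)[120:260,180:380],None,fx=3,fy=3,interpolation=cv2.INTER_CUBIC)[:,:,::-1])
E
python3 - <<'E'
from h import *
for f in(1,-1):
    q=[manip.solve_ik(W(31,33.5,z),ori(5,f)) for z in(220,85)]; print(f,[None if a is None else np.round(a,2) for a in q])
f=min((f for f in(1,-1) if manip.solve_ik(W(31,33.5,85),ori(5,f)) is not None),key=lambda f:abs(np.array(manip.solve_ik(W(31,33.5,85),ori(5,f)))-manip.current_q()).max())
print("use",f)
effector.close(10)
manip.move_pose(W(33,33.5,220),ori(5,f)); print(manip.current_clock())
manip.servo_line(W(33,33.5,115),vel=.15)
print(manip.current_clock(),manip.current_tool_pos()-W(33,33.5,115),manip.current_finger_gap(),manip.current_force())
snap("a_top"); snap("a_scene","scene")
E
```

```text
1 [array([ 0.53,  0.81, -1.3 ,  1.61,  0.8 ,  1.35, -0.45]), array([ 0.27,  0.72, -0.78,  1.72,  0.6 ,  0.96, -0.31])]
-1 [array([-1.03,  0.69,  1.13,  1.67, -0.66,  1.22, -2.46]), array([-0.79,  0.69,  0.7 ,  1.76, -0.55,  0.9 , -2.55])]
use 1
4.6167
5.4667 [0.00046749 0.00058108 0.00086391] 0.0006570707126235247 [ 0.2207621   0.7184636  -0.69821045]
```

View pics/a_scene.png

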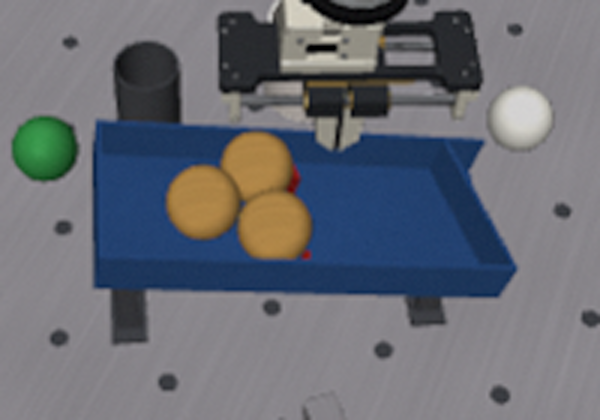

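The picture shows the tapered finger tip at crop (337,145), hovering downhill of the blocking ball at (257,165) and clear of the wall. Next I lower the tip just above the cheek and push uphill.

```bash
python3 - <<'E'
from h import *
manip.servo_line(W(33,33,84),vel=.1); print(manip.current_force().round(2))
for x,z in((10,84),(-8,85),(-25,88)):
    manip.servo_line(W(x,33,z),vel=.06); print(x,manip.current_clock(),manip.current_force().round(2))
manip.sleep(.3)
snap("b_scene","scene"); print(manip.current_clock())
E
```

```text
[-0.98 -0.58  0.31]
10 6.5583 [ 0.13 -0.2  -0.12]
-8 7.0083 [-0.48  0.03  0.41]
-25 7.45 [ 0.77  0.79 -0.82]
7.8
```

View pics/b_scene.png

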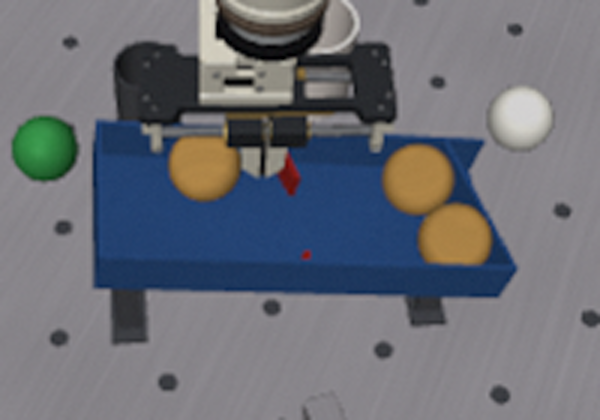

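The other two balls have rolled through and lie at (417,180) and (455,238) by the end wall. The blocking ball is held at (205,167). Now I release it by moving up and slightly downhill.

```bash
python3 - <<'E'
from h import *
manip.sleep(1.0)
manip.servo_line(W(-5,33,86),vel=.06)
manip.servo_line(W(15,33,190),vel=.2); print(manip.current_clock(),manip.current_force().round(2))
manip.sleep(2)
snap("c_scene","scene")
manip.sleep(1); snap("d_scene","scene"); snap("d_top")
a,b=(cv2.imread(f"pics/{k}_scene.png") for k in"cd"); print(manip.current_clock(),cv2.absdiff(a,b).max())
E
```

```text
9.9667 [ 0.21  0.2  -0.61]
13.1167 10
```

View pics/d_scene.png

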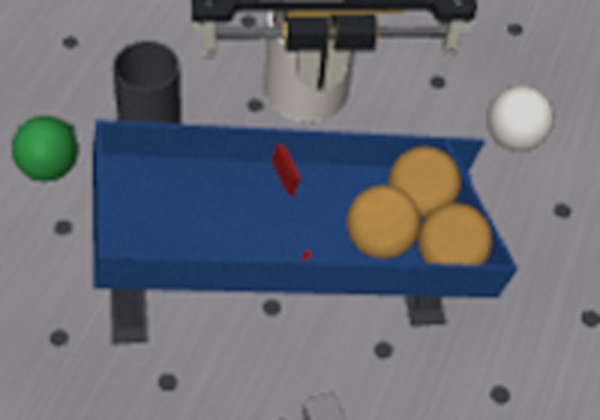

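All three balls are at rest in the lower part, at (425,180), (383,222) and (455,238). The arm is clear of everything.

```bash
python3 -c "
from bench import manip
print(manip.hand_in())"
```

```text
the job is handed in; nothing more can be done
None
```

Job handed in at about 13 s: the blocking ball was held back until the other two had rolled through, and all three now rest in the lower part of the chute, with the mug, tube stub and hammer not touched by the arm.

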